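# Pop the T-handle and unlatch the drying chest

### The job

Unlatch the sample drying chest: press the round release button on its lid gently until the flush T-handle pops out, then turn the handle clockwise to its stop without forcing it, so that the lid springs ajar. Let go and leave the handle out and turned, the lid ajar, and the other things on the bench undisturbed.

Things in the scene. Friction and masses are not known exactly. Their poses are not given: they have to be found in the camera images.
- chest: Grey sheet-metal drying chest, 240 x 300 x 130 mm, fixed, with a white lid 250 x 310 x 20 mm (lid top 150 mm above the bench). Origin: centre of its underside. x points from the latch side (front) to the hinge side (back), y to the left seen from the front, z up. A gauge and a small vent knob on the back half of the lid, up to 50 mm tall, are not needed.
- housing: Grey metal latch housing on the lid's front part, 70 (x) x 160 (y) x 30 mm tall, axes as the chest's while the lid is shut; top 180 mm above the bench. Origin: on the handle's axis, at its underside; it reaches from y = -60 to +100 mm. A slot 20 x 98 mm along y holds the T-handle. It carries the button; more than 25 N on either damages the latch.
- button_seat (a point): Point on the housing's top, on the push button's axis; NOT on the button. The button, a black cap 25 mm across, can be screwed in or out: its top is 8 to 14 mm above this point, not measured. It moves along the housing's -z by 6 mm against 4 N growing to 10 N, then bottoms, at least 2 mm above the housing; it frees the handle after about 4 mm (8 N) and springs back.
- handle_axis (a point): Point where the T-handle's turning axis (along the housing's z) crosses the housing's top face; fixed to the housing.
- bar_center (a point): Centre of the T-handle's steel bar, 90 x 14 x 14 mm tall; its y axis runs along the bar and turns with it. Latched, the bar lies along the housing's y in the slot, its top 1 mm below the housing's top, out of reach of fingers. Popped out, its centre is 20 mm above the housing's top, with 13 mm free under it; a spring of about 6 N holds it out, and it gives at most 4 mm if pushed down.
- handle_pop (a joint): How far the T-handle has popped out, m: 0 flush in the slot, 0.028 fully out.
- handle (a joint): Angle of the T-handle, rad: 0 latched (bar along the housing's y), growing CLOCKWISE seen from above, up to its springy stop at 1.40 (80 degrees). Turning takes about 0.15 N m, 0.3 N m at the stop and 0.2 N m more for each 0.1 rad beyond; forced past 1.55 the spindle is damaged. Let go, it stays or springs back to 1.40. The lid comes free at about 0.9.
- lid (a joint): Angle of the lid, rad: 0 shut. When the latch has cleared, a spring lifts the front edge by itself to 0.10 (25 mm), tilting housing and handle with it, with about 4 N at the handle; held down by a hand it rises once let go.
- beaker: Bystander: clear glass beaker, 64 dia x 85 mm. Origin: centre of its underside.
- wash_bottle: Bystander: white plastic bottle, 60 dia x 150 mm. Origin: centre of its underside.
- reagent_jar: Bystander: amber glass jar with a black cap, 66 dia x 90 mm. Origin: centre of its underside.
- timer: Bystander: flat white timer, 50 x 70 x 18 mm. Origin: centre of its underside.
- spatula: Bystander: slim steel lab spatula, 155 x 12 x 5 mm. Origin: centre of its underside.
- tip_box: Bystander: blue plastic box, 80 x 120 x 60 mm. Origin: centre of its underside.

How it is judged:
By the outcome, as a careful person would: the job done as asked, in the order asked, and still so for the second after the job is handed in, with the robot touching nothing.
It also fails if it takes over 58 s, if anything falls off the work surface, if the arm or the gripper's body presses on something with over 40 N, if the wrist force passes 120 N, or if a joint passes its speed limit or range.

### The arm

A 7-joint arm with a two-finger parallel gripper is mounted at the origin on the work surface. World frame = base frame: x ahead of the robot, y to its left, z up, the work surface at z = 0. Lengths are in m, angles in rad, forces in N, time in s.
With the tool pointing down it reaches from about 0.4 to 0.85 m from the base axis. Payload 10.4 kg.
Tool frame: the origin (TCP) lies at the centre of the arm's flange, where the gripper is bolted on; the fingertips stand 182 mm ahead of it and the grasp point (between the pads) lies 164 mm ahead of it (bot.tcp_to_tips is the distance from the TCP to the fingertips, in m); z points along the fingers, y is the direction in which the jaws open and shut (so a half turn about z gives the same grasp; the last joint's range is limited). The gripper opens to 87 mm and grips with 3 to 60 N. Pads are 19 mm wide; open, the fingers measure 117 mm over their backs; the gripper's body (75 mm by 190 mm) begins 51 mm behind the grasp point.
Start: joints at [1.307, 0.332, -0.065, 1.46, 0.022, 1.35, -0.088], TCP at [0.149, -0.607, 0.405] pointing down, gripper open.
Joint ranges: [-2.6, 2.6], [-0.5, 2.12], [-1.47, 1.34], [0.16, 2.42], [-1.27, 4.41], [0.06, 2.06], [-2.6, 2.6]. Speed limits (rad/s): [2.22, 2.22, 2.79, 2.79, 3.14, 3.14, 3.14].

### API

Orientations are given as [roll, pitch, yaw] about the fixed x, y, z axes, in that order (R = Rz(yaw) Ry(pitch) Rx(roll)).
In Python, from workcell import bot gives the robot as it stands.
- The arm moves only by the tool servo_tool, never from a script. Its argument "motion" is a list of rows, each a list of 5 numbers: the opening, from 0 (shut) to 1 (fully open), then the shift along the world's x, y, z in m, then the turn about the world's z in rad. In form: [[fingers, dx, dy, dz, spin], ...]. A call has 1 to 12 rows; each row is the pose to reach, as a shift and turn from the pose commanded when the call began; what a row does not reach only later rows make up. A row lasts 1/10 s, in which the tool goes at most 50 mm and 8.59 degrees, less where a joint would pass 70% of its speed; a pose out of reach is approached as far as the arm can. A call with a gripper value outside its range is refused whole. The fingers move at their own pace and stop on an object; the grip force is fixed at half the most. Time passes only in rows, so rows that repeat a pose let the fingers close. It gives the time, the measured TCP pose, the force and the opening at its end, in the units of the state.
- bot.get_state(): the state, without advancing time (a new reading comes with each control period).
- bot.camera(name): name is "scene" or "top" or "wrist"; returns a dict with "image" (384x512x3 uint8, blue, green, red), "camera_matrix" (3x3 intrinsics, pixels), "rvec" (rotation vector, rad) and "tvec" (3), from world to camera coordinates, as OpenCV has them. Camera axes: x right, y down, z forward; pixel columns grow to the right and rows downward; lengths in m; the calibration is good to about 2 mm. A picture is of the moment at which its call begins. There is no depth.
- bot.hand_in(): hands the job in, once; it reports no verdict.
The state is a dict: "time": time; "joint_pos": joint angles; "dq": joint speeds; "effort": joint torques, N m; "ee_pos": TCP position; "tcp_rot": TCP orientation; "wrist_force": force on the tool from outside, world axes, zero at the start; "wrist_torque": the same for the moment, N m; "grip_width": opening from 0.0 (shut) to 1.0 (fully open).
Only numpy, scipy, OpenCV 4.12 (cv2) and the standard library are available. Lean on these libraries where they do the work, as an engineer would, in place of code of your own. Each camera call takes 0.05 s, during which the arm holds its last target. There are 200 camera calls.

## Working session

There is one attempt and no reset: what is moved stays moved. The work goes in short steps, Python scripts to look and compute and a tool call to move; the robot and the scene stay as the last step left them, time stands still between calls to the robot, and variables do not carry over. Pictures are saved under pics/ and viewed, about 8 in all and at most 12, crops included, and the job is handed in when it is done.

Besides the shell and the picture viewer there is one more tool, called as name(argument=value, ...) on one line, values as JSON. servo_tool: Moves the arm, as the interface text tells. Its arguments: {"type":"object","properties":{"motion":{"type":"array"}},"required":["motion"]}

```bash
mkdir -p pics; cat > h.py <<'E'
import numpy as np, cv2
from workcell import bot
def snap(n,f):
    c=bot.camera(n); cv2.imwrite('pics/'+f,c['image']); np.savez('pics/'+f[:-4]+'.npz',**c); return c
def load(f): return dict(np.load('pics/'+f+'.npz'))
def ray(c,u,v):
    R=cv2.Rodrigues(np.array(c['rvec']))[0]; t=np.array(c['tvec']).ravel()
    p=cv2.undistortPoints(np.array([[[u,v]]],float),np.array(c['camera_matrix']),None)[0,0]
    return -R.T@t, R.T@np.array([p[0],p[1],1])
def plane(c,u,v,z):
    o,d=ray(c,u,v); return o+d*(z-o[2])/d[2]
def proj(c,P): return cv2.projectPoints(np.array(P,float).reshape(-1,3),np.array(c['rvec']),np.array(c['tvec']),np.array(c['camera_matrix']),None)[0][:,0]
E
python3 - <<'E'
from h import *
a=snap('scene','s0.png');b=snap('top','t0.png')
cv2.imwrite('pics/st0.png',cv2.resize(np.vstack([b['image'],a['image']]),None,fx=.78,fy=.78))
for c in(a,b): print(ray(c,256,192))
print(bot.get_state())
E
```

```text
(array([0.32691251, 0.43487902, 0.92250121]), array([ 0.2530792 , -0.43482748, -0.86423181]))
(array([0.44029029, 0.02668756, 0.96303775]), array([ 0.13710768, -0.01641746, -0.99047504]))
{'time': 0.1, 'joint_pos': array([ 1.30740056,  0.33280462, -0.06469379,  1.46083541,  0.02159458,
        1.34992603, -0.08848891]), 'dq': array([ 0.00043555, -0.00227528,  0.00120205, -0.00220514,  0.00069998,
        0.00051372,  0.00160106]), 'effort': array([ 2.08476333e-03, -6.24544787e+01,  2.49615661e-02, -3.90713954e+01,
       -6.14758534e-02,  3.65618686e-02, -3.33258754e-07]), 'ee_pos': array([ 0.14902423, -0.60685621,  0.40404634]), 'tcp_rot': array([-3.14031556e+00,  5.49559494e-05,  2.40818596e-01]), 'wrist_force': array([-6.00444256e-02,  1.08884825e+00,  6.03804857e-04]), 'wrist_torque': array([-0.00567174,  0.04023224, -0.01176247]), 'grip_width': 1.0004250706596425}
```

View pics/t0.png

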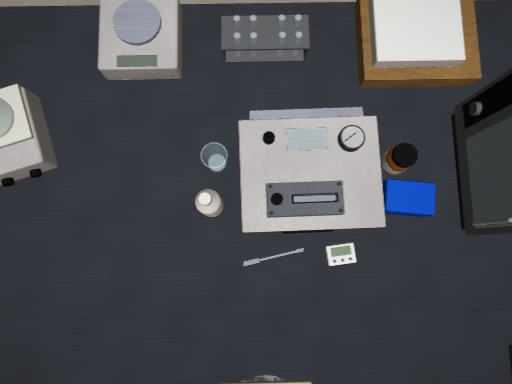

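View pics/s0.png

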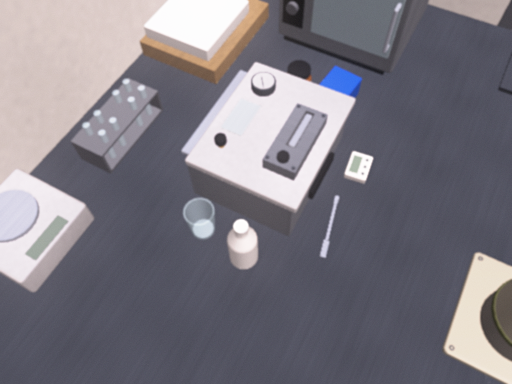

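The top view shows the chest at (310,173), the housing at (305,198), the button at (277,199) and the handle slot at (315,198). Next I'll measure these.

```bash
python3 - <<'E'
from h import *
tiles=[]
for f,(x0,y0,x1,y1) in (('t0',(255,170,355,225)),('s0',(255,95,345,185))):
    c=load(f); g=cv2.cvtColor(c['image'],cv2.COLOR_BGR2GRAY); 
    k=400//(x1-x0)
    tiles.append(cv2.resize(c['image'][y0:y1,x0:x1],(400,k*(y1-y0)),interpolation=cv2.INTER_CUBIC))
    # housing
    for nm,lo,hi,z in (('button',0,22,.19),('bar',95,255,.179),('housing',0,100,.18)):
        m=np.zeros_like(g); s=np.s_[y0:y1,x0:x1]; m[s]=cv2.inRange(g,lo,hi)[s]
        for q in cv2.findContours(m,cv2.RETR_EXTERNAL,cv2.CHAIN_APPROX_NONE)[0]:
            A=cv2.contourArea(q)
            if A>25 :
                r=cv2.minAreaRect(q); print(f,nm,int(A),np.round(r[0],1),np.round(r[1],1),round(r[2],1),plane(c,*r[0],z).round(4))
                if nm!='button' : print('   ',[plane(c,*p,z)[:2].round(4).tolist() for p in cv2.boxPoints(r)])
cv2.imwrite('pics/z.png',np.vstack(tiles))
E
```

```text
t0 button 34 [276.4 196.4] [6.7 9.2] 80.5 [ 0.5374 -0.0279  0.19  ]
t0 bar 5346 [304.5 197. ] [54. 99.] 90.0 [ 0.5363 -0.0873  0.179 ]
    [[0.5956, 0.0148], [0.5916, -0.1939], [0.478, -0.1876], [0.4822, 0.0172]]
t0 housing 127 [276.5 199. ] [12. 13.] 90.0 [ 0.5331 -0.0286  0.18  ]
    [[0.546, -0.0154], [0.5455, -0.0425], [0.5203, -0.0418], [0.5209, -0.0148]]
t0 housing 440 [314.9 197.6] [10.3 48.1] 88.0 [ 0.5345 -0.1087  0.18  ]
    [[0.5444, -0.0585], [0.5461, -0.1591], [0.5245, -0.1588], [0.5229, -0.0585]]
s0 bar 7133 [299.5 139.5] [89. 89.] 90.0 [ 0.5261 -0.0863  0.179 ]
    [[0.6608, -0.1476], [0.4941, -0.2356], [0.4072, -0.0323], [0.5546, 0.0464]]
s0 housing 140 [278.5 169.7] [33.6  5.4] 23.2 [ 0.5299 -0.0023  0.18  ]
    [[0.5623, 0.0042], [0.5641, -0.0079], [0.4979, -0.0087], [0.4965, 0.0031]]
s0 housing 104 [282.5 156.5] [11. 11.] 90.0 [ 0.5371 -0.0332  0.18  ]
    [[0.5526, -0.0398], [0.5335, -0.0499], [0.5219, -0.0267], [0.5407, -0.0167]]
s0 housing 845 [328. 155.] [58. 32.] 90.0 [ 0.4606 -0.0779  0.18  ]
    [[0.5183, -0.128], [0.4612, -0.1583], [0.4071, -0.0316], [0.4599, -0.0034]]
```

View pics/z.png

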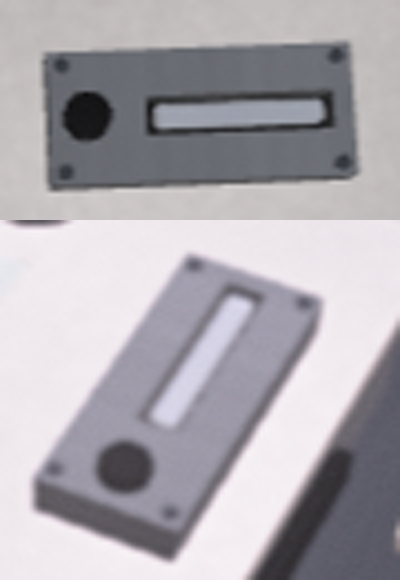

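The crops show the black button to the left of the slot. The slot is level with the housing and slightly tilted (about 1 to 2°). Next: triangulate the button height and the slot and bar axis.

```bash
python3 - <<'E'
from h import *
t=load('t0');s=load('s0')
def tri(a,b):
    o1,d1=ray(t,*a);o2,d2=ray(s,*b)
    x=np.linalg.lstsq(np.c_[d1,-d2],o2-o1,rcond=None)[0]
    p,q=o1+x[0]*d1,o2+x[1]*d2
    return ((p+q)/2).round(4),np.linalg.norm(p-q).round(4)
# centres from upscaled crops
T=lambda u,v:(255+u/4-.4,170+v/4-.4); S=lambda u,v:(255+u/400*90-.4,95+(v-220)/4-.4)
S=lambda u,v:(255+(u+.5)*90/400-.5,95+(v-220+.5)/4-.5)
print('scales: scene k=',400//90)
print('button',tri((276.5,199),(282.5,156.5)))
print('button crop',tri(T(87,116),S(125,467)))
print('slot',tri(T(240,113),S(203,356)))
for n,a in (('screwTL',(62,65)),('TR',(336,55)),('BL',(66,173)),('BR',(343,162)),('slotc',(240,113))): print(n,plane(t,*T(*a),.18)[:2].round(4))
for n,a in (('screwTL',(54,468)),('TR',(194,264)),('BL',(170,512)),('BR',(304,302)),('slotc',(203,356))): print(n,plane(s,*S(*a),.18)[:2].round(4))
for z in(.18,.19,.194):print(plane(t,276.5,199,z),plane(s,282.5,156.5,z))
from scipy.spatial.transform import Rotation as R
st=bot.get_state();print(R.from_euler('xyz',st['tcp_rot']).as_matrix().round(3),bot.tcp_to_tips)
E
```

```text
scales: scene k= 4
button (array([ 0.5333, -0.0276,  0.1893]), np.float64(0.0025))
button crop (array([ 0.5334, -0.0275,  0.1901]), np.float64(0.0013))
slot (array([ 0.534 , -0.1069,  0.1856]), np.float64(0.0015))
screwTL [ 0.5611 -0.016 ]
TR [ 0.5636 -0.1597]
BL [ 0.5045 -0.0166]
BR [ 0.5073 -0.1606]
slotc [ 0.534  -0.1081]
screwTL [ 0.564  -0.0186]
TR [ 0.5664 -0.1633]
BL [ 0.5079 -0.0195]
BR [ 0.5104 -0.1642]
slotc [ 0.5364 -0.1109]
[ 0.53313901 -0.02862828  0.18      ] [ 0.5371336  -0.03319951  0.18      ]
[ 0.53195326 -0.02792185  0.19      ] [ 0.53430235 -0.02689543  0.19      ]
[ 0.53147896 -0.02763928  0.194     ] [ 0.53316985 -0.0243738   0.194     ]
[[ 0.971  0.238 -0.   ]
 [ 0.238 -0.971  0.001]
 [-0.    -0.001 -1.   ]] 0.1822
```

servo_tool(motion=[[0,0.03,0.045,0.02,0],[0,0.06,0.09,0.02,-0.03],[0,0.09,0.135,0.02,-0.06],[0,0.12,0.18,0.02,-0.1],[0,0.15,0.225,0.02,-0.14],[0,0.18,0.27,0.02,-0.18],[0,0.21,0.315,0.02,-0.223],[0,0.24,0.36,0.02,-0.223],[0,0.27,0.405,0.02,-0.223],[0,0.3,0.45,0.02,-0.223],[0,0.33,0.495,0.02,-0.223],[0,0.33,0.495,0.02,-0.223]])

```text
time: 1.3
ee_pos: [0.4797, -0.1099, 0.4248]
tcp_rot: [3.141, -0.0, 0.018]
wrist_force: [0.7, -0.1, 0.5]
grip_width: 0.031
```

servo_tool(motion=[[0,0.018,0.027,0,0],[0,0.036,0.055,0,0],[0,0.053,0.082,0,0],[0,0.053,0.082,-0.015,0],[0,0.053,0.082,-0.03,0],[0,0.053,0.082,-0.042,0],[0,0.053,0.082,-0.042,0],[0,0.053,0.082,-0.042,0]])

```text
time: 2.1
ee_pos: [0.5318, -0.0309, 0.3827]
tcp_rot: [3.141, 0.001, 0.016]
wrist_force: [0.8, 0.2, 0.3]
grip_width: 0.004
```

```bash
python3 - <<'E'
from h import *
a=snap('scene','s1.png');b=snap('wrist','w1.png')
cv2.imwrite('pics/m1.png',np.hstack([cv2.resize(a['image'][70:220,210:400],(500,395),interpolation=cv2.INTER_CUBIC),cv2.resize(b['image'],(300,395))]))
s=bot.get_state();print(s['joint_pos'].round(3),s['ee_pos'],s['wrist_force'])
E
```

```text
[ 0.563  0.202 -0.663  1.706  0.13   1.277 -1.682] [ 0.53208989 -0.03045081  0.38340903] [ 0.79742066  0.17019499 -0.14741526]
```

View pics/m1.png

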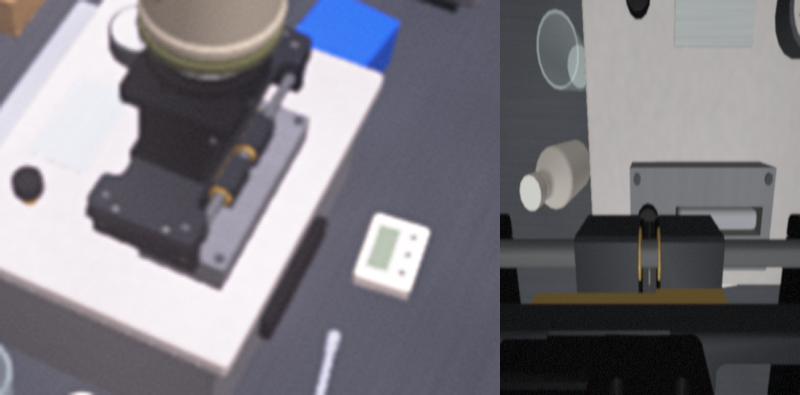

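The fingers stand over the button, and in the wrist view they line up laterally with the cap at (648,215). Now I'll press gently.

servo_tool(motion=[[0,0.001,0.002,-0.002,0],[0,0.001,0.002,-0.004,0],[0,0.001,0.002,-0.006,0],[0,0.001,0.002,-0.006,0],[0,0.001,0.002,-0.006,0],[0,0.001,0.002,-0.006,0]])

```text
time: 2.8
ee_pos: [0.5331, -0.028, 0.3768]
tcp_rot: [3.142, -0.0, 0.018]
wrist_force: [0.1, -0.4, -0.8]
grip_width: 0.008
```

servo_tool(motion=[[0,0,0,-0.001,0],[0,0,0,-0.002,0],[0,0,0,-0.002,0],[0,0,0,-0.002,0]])

```text
time: 3.2
ee_pos: [0.5331, -0.028, 0.3747]
tcp_rot: [3.142, 0.0, 0.018]
wrist_force: [-0.6, 0.9, -1.1]
grip_width: 0.003
```

servo_tool(motion=[[0,0,0,-0.001,0],[0,0,0,-0.002,0],[0,0,0,-0.002,0],[0,0,0,-0.002,0]])

```text
time: 3.6
ee_pos: [0.533, -0.0279, 0.3732]
tcp_rot: [3.141, -0.0, 0.018]
wrist_force: [-2.3, 0.1, 6.5]
grip_width: 0.008
```

servo_tool(motion=[[0,0,0,-0.001,0],[0,0,0,-0.001,0],[0,0,0,-0.001,0]])

```text
time: 3.9
ee_pos: [0.533, -0.0279, 0.3724]
tcp_rot: [3.141, -0.0, 0.018]
wrist_force: [-3.8, -0.6, 7.1]
grip_width: 0.005
```

servo_tool(motion=[[0,0,0,-0.001,0],[0,0,0,-0.001,0],[0,0,0,-0.001,0]])

```text
time: 4.2
ee_pos: [0.533, -0.0279, 0.3715]
tcp_rot: [3.141, -0.0, 0.018]
wrist_force: [-4.8, -0.5, 7.8]
grip_width: 0.01
```

servo_tool(motion=[[0,0,0,-0.001,0],[0,0,0,-0.001,0],[0,0,0,-0.001,0]])

```text
time: 4.5
ee_pos: [0.533, -0.0279, 0.3705]
tcp_rot: [3.141, -0.0, 0.018]
wrist_force: [-3.7, 0.2, 8.1]
grip_width: 0.004
```

```bash
python3 - <<'E'
from h import *
b=snap('wrist','w2.png');s=load('w1')
g=lambda i:i['image'][195:240,420:500]
print(cv2.absdiff(g(b),g(s)).mean())
cv2.imwrite('pics/m2.png',np.hstack([s['image'][140:300,300:512],b['image'][140:300,300:512]]))
E
```

```text
28.993333333333332
```

View pics/m2.png

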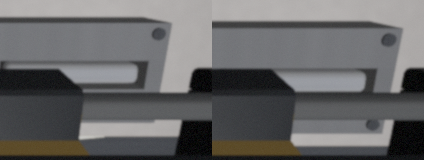

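The bar still seems to be in the slot, so I'll press one more millimetre.

servo_tool(motion=[[0,0,0,-0.001,0],[0,0,0,-0.001,0],[0,0,0,-0.001,0]])

```text
time: 4.85
ee_pos: [0.533, -0.0279, 0.3694]
tcp_rot: [3.141, -0.0, 0.018]
wrist_force: [-4.0, -0.5, 6.6]
grip_width: 0.008
```

```bash
python3 - <<'E'
from h import *
b=snap('wrist','w3.png');s=load('w2')
g=lambda i:i['image'][195:240,420:500]
print(cv2.absdiff(g(b),g(s)).mean(), bot.get_state()['wrist_force'])
E
```

```text
20.817222222222224 [-3.60870579 -0.22418959  8.22878698]
```

servo_tool(motion=[[0,0,0,0.005,0],[0,0,0,0.02,0],[0,0,0,0.05,0],[0,-0.03,0.03,0.07,0.15],[0,-0.06,0.06,0.07,0.3],[0,-0.09,0.09,0.07,0.45],[0,-0.09,0.09,0.07,0.6],[0,-0.09,0.09,0.07,0.75],[0,-0.09,0.09,0.07,0.9],[0,-0.09,0.09,0.07,1.05],[0,-0.09,0.09,0.07,1.2],[0,-0.09,0.09,0.07,1.2]])

```text
time: 6.1
ee_pos: [0.443, 0.0623, 0.4395]
tcp_rot: [3.141, -0.0, 1.221]
wrist_force: [-0.6, -0.3, -0.1]
grip_width: 0.004
```

```bash
python3 - <<'E'
from h import *
a=snap('scene','s4.png');b=snap('top','t4.png')
cv2.imwrite('pics/m4.png',np.hstack([cv2.resize(i[y:y+130,x:x+130],(390,390),interpolation=cv2.INTER_CUBIC) for i,x,y in((b['image'],250,120),(a['image'],240,70))]))
s=bot.get_state();print(s['joint_pos'].round(3),s['ee_pos'],s['wrist_force'])
E
```

```text
[ 0.535 -0.057 -0.735  1.815 -0.039  1.369 -0.549] [0.44306797 0.06217576 0.439285  ] [ 0.28304431  0.68700636 -0.1968692 ]
```

View pics/m4.png

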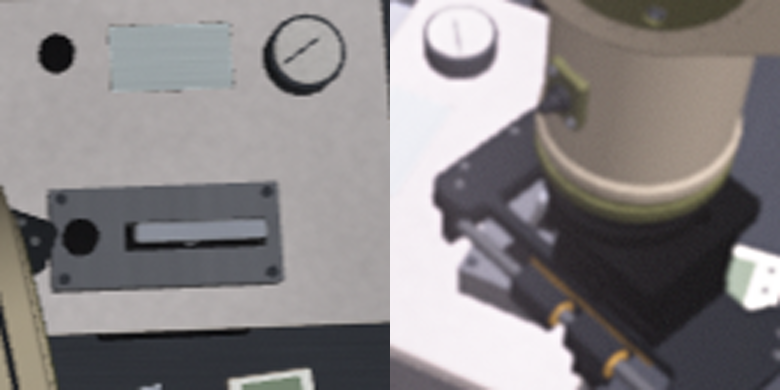

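The top view shows the handle out: the pale bar stands above the slot from (133,232) to (268,230) in the crop. Next: finish the half turn and go above the bar's right end, on its far side.

servo_tool(motion=[[0,0,0,0,0.15],[0,0,0,0,0.3],[0,0,0,0,0.45],[0,0,0,0,0.6],[0,0,0,0,0.75],[0,0.02,-0.035,0,0.9],[0,0.04,-0.07,0,1.05],[0,0.06,-0.1,0,1.2],[0,0.08,-0.13,0,1.35],[0,0.1,-0.165,0,1.5],[0,0.119,-0.199,0,1.65],[0,0.119,-0.199,0,1.8]])

```text
time: 7.4
ee_pos: [0.563, -0.1428, 0.4376]
tcp_rot: [-3.141, -0.001, 3.013]
wrist_force: [-1.1, -0.5, -0.6]
grip_width: 0.005
```

```bash
python3 - <<'E'
from h import *
c=load('t4')
for z in(.207,):
  print([plane(c,250+u/3-.3,120+v/3-.3,z).round(4) for u,v in((133,232),(268,230),(200.5,231))])
s=bot.get_state();print(s['joint_pos'].round(3),s['ee_pos'],s['tcp_rot'])
E
```

```text
[array([ 0.5332, -0.0621,  0.207 ]), array([ 0.5328, -0.1528,  0.207 ]), array([ 0.533 , -0.1074,  0.207 ])]
[ 0.663  0.274 -0.599  1.507  0.156  1.41   1.498] [ 0.5630158  -0.14284181  0.43764718] [-3.14114940e+00 -1.13116580e-03  3.01262202e+00]
```

servo_tool(motion=[[0,0,0,0,0.142],[0,0,0,0,0.142],[0,0,0,-0.02,0.142],[0,0,0,-0.04,0.142],[0,0,0,-0.055,0.142],[0,0,0,-0.06,0.142],[0,0,0,-0.064,0.142],[0,0,0,-0.068,0.142],[0,0,0,-0.068,0.142],[0,0,0,-0.068,0.142]])

```text
time: 8.4
ee_pos: [0.5622, -0.137, 0.3713]
tcp_rot: [-3.141, 0.001, -3.124]
wrist_force: [0.5, 0.0, 0.2]
grip_width: 0.003
```

```bash
python3 - <<'E'
from h import *
a=snap('scene','s5.png');b=snap('wrist','w5.png')
cv2.imwrite('pics/m5.png',np.hstack([cv2.resize(a['image'][70:200,230:360],(390,390),interpolation=cv2.INTER_CUBIC),cv2.resize(b['image'],(400,390))]))
s=bot.get_state();print(s['joint_pos'].round(3),s['ee_pos'],s['wrist_force'])
# hole: relative shifts for rotation of the commanded pose about the axis
ax=np.array([.534,-.1085]);p=np.array([.562,-.137])-ax
for k in np.arange(0,1.51,.1):
  c,n=np.cos(-k),np.sin(-k); print(round(k,2),(np.array([[c,-n],[n,c]])@p-p).round(4))
E
```

```text
[ 0.669  0.312 -0.615  1.608  0.186  1.28   1.612] [ 0.56216426 -0.13694921  0.37124404] [ 0.21981366  0.32218528 -0.54787312]
0.0 [0. 0.]
0.1 [-0.003  -0.0027]
0.2 [-0.0062 -0.005 ]
0.3 [-0.0097 -0.007 ]
0.4 [-0.0133 -0.0087]
0.5 [-0.0171 -0.0099]
0.6 [-0.021  -0.0108]
0.7 [-0.0249 -0.0113]
0.8 [-0.0289 -0.0114]
0.9 [-0.0329 -0.0111]
1.0 [-0.0369 -0.0105]
1.1 [-0.0407 -0.0094]
1.2 [-0.0444 -0.0079]
1.3 [-0.048  -0.0061]
1.4 [-0.0513 -0.0039]
1.5 [-0.0544 -0.0014]
```

View pics/m5.png

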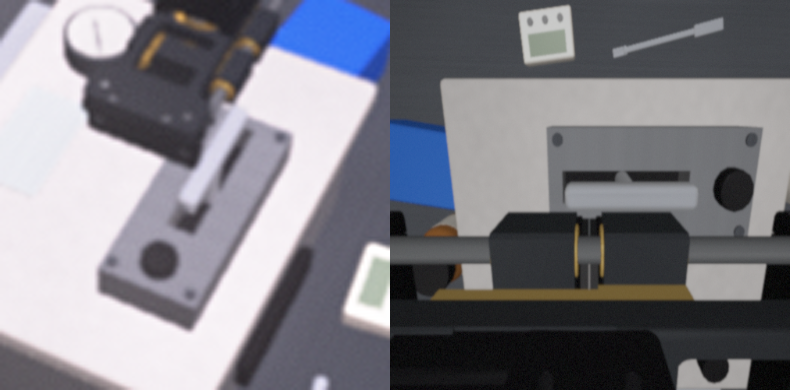

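The finger is behind the bar near its right end, in the clear: wrist view shows the fingers at x≈590 and the bar from 567 to 697. I'll close in until contact.

servo_tool(motion=[[0,-0.003,0,0,0],[0,-0.006,0,0,0],[0,-0.008,0,0,0],[0,-0.008,0,0,0],[0,-0.008,0,0,0]])

```text
time: 9.0
ee_pos: [0.5541, -0.137, 0.371]
tcp_rot: [-3.141, 0.001, -3.123]
wrist_force: [1.1, 0.2, -0.3]
grip_width: 0.005
```

servo_tool(motion=[[0,-0.001,0,0,0],[0,-0.002,0,0,0],[0,-0.002,0,0,0],[0,-0.002,0,0,0]])

```text
time: 9.4
ee_pos: [0.5528, -0.137, 0.3713]
tcp_rot: [-3.141, 0.003, -3.123]
wrist_force: [6.4, -0.4, -0.7]
grip_width: 0.007
```

servo_tool(motion=[[0,-0.001,0,0,0],[0,-0.002,0,0,0],[0,-0.002,0,0,0],[0,-0.002,0,0,0]])

```text
time: 9.8
ee_pos: [0.5509, -0.1372, 0.3714]
tcp_rot: [-3.141, 0.004, -3.124]
wrist_force: [8.0, -2.7, -1.6]
grip_width: 0.005
```

servo_tool(motion=[[0,0,-0.001,0,-0.1],[0,-0.003,-0.002,0,-0.2],[0,-0.006,-0.0035,0,-0.3],[0,-0.009,-0.004,0,-0.4],[0,-0.009,-0.004,0,-0.4]])

```text
time: 10.3
ee_pos: [0.5412, -0.1415, 0.3712]
tcp_rot: [-3.141, 0.002, 2.757]
wrist_force: [4.7, -3.1, 0.6]
grip_width: 0.007
```

servo_tool(motion=[[0,-0.003,-0.0005,0,-0.1],[0,-0.0065,-0.001,0,-0.2],[0,-0.01,-0.001,0,-0.3],[0,-0.013,0,0,-0.4],[0,-0.013,0,0,-0.4]])

```text
time: 10.8
ee_pos: [0.5281, -0.1413, 0.3711]
tcp_rot: [-3.142, 0.001, 2.36]
wrist_force: [3.3, -3.0, 0.9]
grip_width: 0.003
```

servo_tool(motion=[[0,-0.0035,0.001,0,-0.1],[0,-0.0065,0.002,0,-0.2],[0,-0.0095,0.0035,0.002,-0.3],[0,-0.0125,0.005,0.004,-0.4],[0,-0.0125,0.005,0.004,-0.4]])

```text
time: 11.3
ee_pos: [0.5159, -0.1361, 0.3754]
tcp_rot: [3.14, 0.002, 1.961]
wrist_force: [5.3, -2.9, 1.2]
grip_width: 0.005
```

```bash
python3 - <<'E'
from h import *
a=snap('scene','s6.png');b=snap('wrist','w6.png')
cv2.imwrite('pics/m6.png',np.hstack([cv2.resize(a['image'][70:200,230:360],(390,390),interpolation=cv2.INTER_CUBIC),cv2.resize(b['image'],(400,390))]))
s=bot.get_state();print(s['joint_pos'].round(3),s['ee_pos'],s['wrist_force'],s['wrist_torque'])
E
```

```text
[ 0.606  0.185 -0.483  1.723  0.091  1.253  0.496] [ 0.51599326 -0.13617738  0.37517668] [ 4.25211889 -2.40191861  0.59815711] [-0.62034673 -1.20250122 -0.06999546]
```

View pics/m6.png

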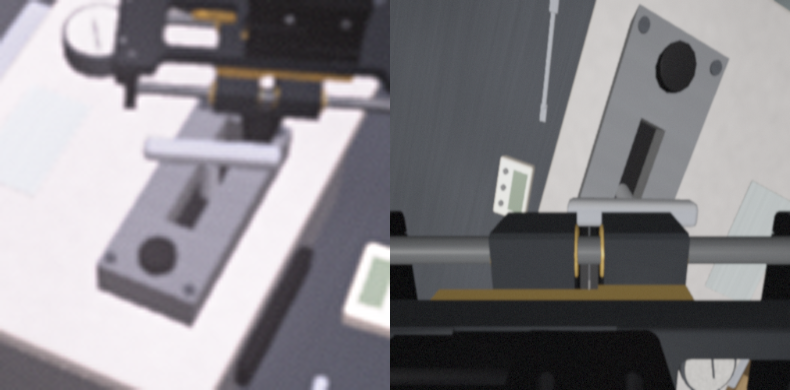

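The bar stays flush against the finger, at about 1.2 rad. On to the stop in small steps.

servo_tool(motion=[[0,-0.0015,0.001,0.001,-0.05],[0,-0.0028,0.002,0.002,-0.1],[0,-0.004,0.003,0.003,-0.15],[0,-0.004,0.003,0.003,-0.15]])

```text
time: 11.8
ee_pos: [0.5118, -0.1333, 0.3781]
tcp_rot: [3.141, 0.001, 1.813]
wrist_force: [2.8, -3.5, 1.9]
grip_width: 0.007
```

servo_tool(motion=[[0,-0.001,0.001,0,-0.05],[0,-0.001,0.002,0,-0.05],[0,-0.001,0.002,0,-0.05]])

```text
time: 12.1
ee_pos: [0.5107, -0.1317, 0.378]
tcp_rot: [3.141, 0.001, 1.764]
wrist_force: [3.3, -4.7, 1.7]
grip_width: 0.002
```

```bash
python3 - <<'E'
from h import *
b=snap('wrist','w7.png');t=snap('top','t7.png')
cv2.imwrite('pics/m7.png',np.hstack([cv2.resize(t['image'][130:260,250:380],(390,390),interpolation=cv2.INTER_CUBIC),cv2.resize(b['image'],(400,390))]))
s=bot.get_state();print(s['ee_pos'],s['tcp_rot'],s['wrist_force'])
E
```

```text
[ 0.51071348 -0.13178881  0.3779275 ] [3.14130679e+00 1.26802101e-03 1.76405902e+00] [ 3.21788411 -4.95384044  0.96963914]
```

View pics/m7.png

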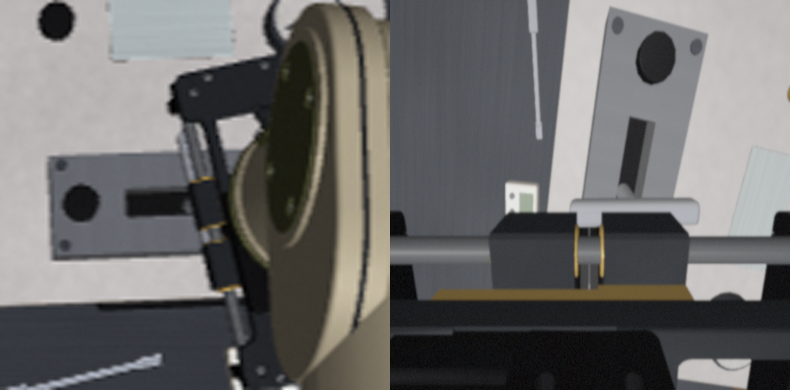

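The bar is nearly at right angles to the slot. The force is still about 5 N, which is free turning, and the stop should feel like about 10 N. I'll nudge in 1 mm steps.

servo_tool(motion=[[0,0,0.001,0,-0.02],[0,0,0.001,0,-0.02],[0,0,0.001,0,-0.02]])

```text
time: 12.5
ee_pos: [0.5105, -0.1313, 0.3779]
tcp_rot: [-3.141, 0.002, 1.744]
wrist_force: [1.8, -7.0, 2.6]
grip_width: 0.004
```

servo_tool(motion=[[0,0,0.001,0,-0.02],[0,0,0.001,0,-0.02],[0,0,0.001,0,-0.02]])

```text
time: 12.8
ee_pos: [0.5103, -0.1306, 0.3778]
tcp_rot: [-3.141, 0.002, 1.723]
wrist_force: [0.8, -8.1, 2.3]
grip_width: 0.007
```

servo_tool(motion=[[0,0,0.001,0,0],[0,0,0.001,0,0],[0,0,0.001,0,0]])

```text
time: 13.1
ee_pos: [0.5103, -0.1301, 0.3779]
tcp_rot: [-3.141, 0.003, 1.723]
wrist_force: [1.7, -10.1, 2.9]
grip_width: 0.001
```

```bash
python3 - <<'E'
from h import *
b=snap('wrist','w8.png')
from scipy.spatial.transform import Rotation as R
s=bot.get_state();print(s['ee_pos'],s['tcp_rot'],s['wrist_force'])
# bar top front edge & housing edges in the wrist view, cast on planes
g=b['image'];cv2.imwrite('pics/m8.png',cv2.resize(g[0:230,200:420],(660,690-100)))
print(ray(b,256,192))
E
```

```text
[ 0.51026359 -0.13007061  0.37784428] [-3.14050193e+00  2.83719079e-03  1.72266555e+00] [  1.33054885 -10.26355412   2.32863856]
(array([ 0.4998149 , -0.06459282,  0.35865052]), array([ 0.04174261, -0.25415232, -0.96634378]))
```

View pics/m8.png

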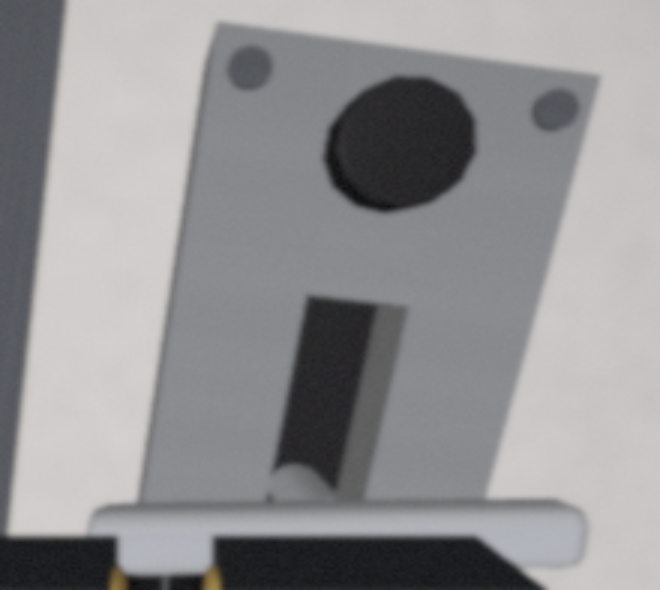

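```bash
python3 - <<'E'
from h import *
c=load('w8')
P=lambda u,v,z:plane(c,200+u/3,v/2.565,z)[:2]
for dz in (0,.005,.01):
  b=P(575,500,.207+dz)-P(100,507,.207+dz); e=P(600,75,.18+dz)-P(220,22,.18+dz); s=P(307,296,.18+dz)-P(277,460,.18+dz); 
  A=lambda v:np.degrees(np.arctan2(v[1],v[0]))
  print(dz,A(b),A(e),A(s),np.linalg.norm(b),np.linalg.norm(e), 'screws',np.linalg.norm(P(555,110,.18+dz)-P(250,67,.18+dz)))
E
```

```text
0 9.771863344179753 0.42036767001164094 91.83081194036654 0.08607345221058006 0.07162112188756081 screws 0.05820180688289823
0.005 9.771863344179744 0.42036767001164793 91.8308119403664 0.08323556370004709 0.06961661826465558 screws 0.05657287773906895
0.01 9.771863344179748 0.42036767001164355 91.83081194036643 0.08039767518951417 0.06761211464175035 screws 0.05494394859523957
```

The bar's angle relative to the slot measures about 81–82° (nominal 80° plus a little spring), with 10 N against the finger, so the handle is at its stop. Now I'll let go: back off along −y, then up and away.

servo_tool(motion=[[0,0,-0.004,0,0],[0,0.001,-0.01,0.002,0],[0,0.003,-0.02,0.01,0],[0,0.004,-0.028,0.03,0],[0,0.004,-0.03,0.06,0],[0,0.004,-0.03,0.1,0],[0,-0.01,-0.06,0.13,0],[0,-0.03,-0.1,0.13,0],[0,-0.05,-0.14,0.13,0],[0,-0.07,-0.18,0.13,0],[0,-0.09,-0.22,0.13,0],[0,-0.1,-0.25,0.13,0]])

```text
time: 14.35
ee_pos: [0.4082, -0.381, 0.5083]
tcp_rot: [-3.141, 0.0, 1.718]
wrist_force: [-0.2, -0.8, -1.2]
grip_width: 0.003
```

```bash
python3 - <<'E'
from h import *
a=snap('scene','s9.png');b=snap('top','t9.png')
cv2.imwrite('pics/m9.png',np.hstack([cv2.resize(i[y:y+190,x:x+190],(400,400),interpolation=cv2.INTER_CUBIC) for i,x,y in((b['image'],200,100),(a['image'],190,60))]))
s=bot.get_state();print(s['ee_pos'],s['wrist_force'])
for n in('t','s'):
  d=cv2.absdiff(load(n+'9')['image'],load(n+'0')['image']).max(2)>40
  for q in cv2.findContours(d.astype(np.uint8),0,2)[0]:
    if cv2.contourArea(q)>15: print(n,cv2.boundingRect(q))
E
```

```text
[ 0.40762149 -0.38276533  0.50752691] [ 0.4598354  -0.16063614  0.64409603]
t (491, 244, 21, 42)
t (492, 202, 20, 19)
t (271, 198, 12, 7)
t (271, 189, 12, 8)
t (267, 182, 78, 36)
t (317, 177, 30, 35)
t (266, 170, 51, 14)
t (262, 139, 13, 6)
t (242, 134, 148, 99)
t (337, 130, 27, 22)
t (262, 129, 13, 7)
t (339, 122, 27, 15)
s (508, 271, 4, 10)
s (277, 152, 13, 11)
s (274, 144, 13, 11)
s (216, 134, 11, 14)
s (212, 130, 11, 13)
s (285, 118, 25, 28)
s (292, 111, 28, 9)
s (260, 111, 68, 70)
s (201, 98, 155, 114)
s (288, 98, 39, 16)
s (253, 78, 23, 19)
s (249, 75, 6, 13)
s (261, 63, 96, 34)
s (421, 0, 15, 12)
```

View pics/m9.png

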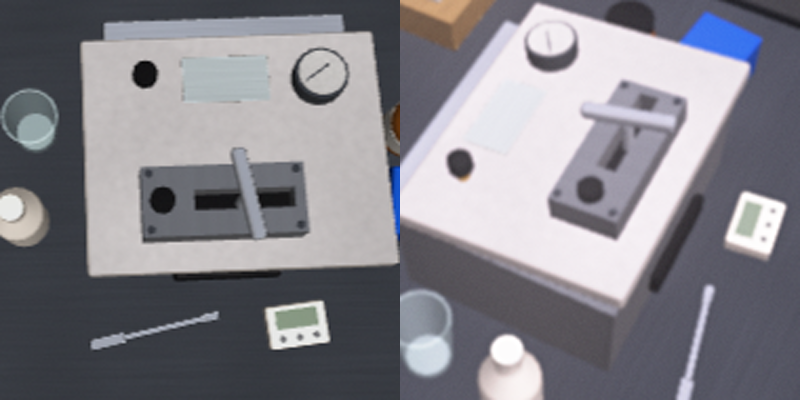

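The top view shows the handle crosswise, (237,150) to (260,237) in the crop. The scene view shows the lid's front edge raised over the chest, and the bystanders show no change. One numeric check of the handle and lid angles before handing in.

```bash
python3 - <<'E'
from h import *
t=load('t9');k=190/400
# lid frame: hinge y-axis, yaw .0175, tilt a: project points of bar for angles, compare end pixels
T=lambda u,v:np.array((200+(u+.5)*k-.5,100+(v+.5)*k-.5))
yaw=.0175;Rz=cv2.Rodrigues(np.array([0,0,yaw]))[0]
def world(hx,hy,hz,a): # relative to axis on housing top; hinge ~.19 behind, z .13
    L=np.array([hx-.19,hy,hz+.05]);L=cv2.Rodrigues(np.array([0,a,0]))[0]@L
    return Rz@(L+[.19,0,-.05])+[.534,-.1085,.18]
def cast(px,hz,a): # ray onto tilted lid plane
    o,d=ray(t,*px);p0=world(0,0,hz,a);n=np.cross(world(1,0,hz,a)-p0,world(0,1,hz,a)-p0)
    w=o+d*(n@(p0-o))/(n@d); B=np.c_[world(1,0,hz,a)-p0,world(0,1,hz,a)-p0]; return np.linalg.lstsq(B,w-p0,rcond=None)[0]
for a in(0,.05,.1):
  b=cast(T(237.5,150),.027,a)-cast(T(260,237),.027,a)
  h=cast(T(150,173),0,a)-cast(T(296,168),0,a); x=cast(T(150,173),0,a)-cast(T(151,231),0,a)
  ang=lambda v:np.degrees(np.arctan2(v[0],v[1]))
  print(a,'handle',round(ang(b)-ang(h),1),'bar len',np.linalg.norm(b).round(4),'screw pitch y,x',np.linalg.norm(h).round(4),np.linalg.norm(x).round(4))
E
```

```text
Traceback (most recent call last):
cv2.error: OpenCV(4.12.0) /io/opencv/modules/calib3d/src/calibration_base.cpp:151: error: (-210:Unsupported format or combination of formats) The matrices must have 32f or 64f data type in function 'Rodrigues'
```

```bash
python3 - <<'E'
from h import *
t=load('t9');k=190/400
T=lambda u,v:np.array((200+(u+.5)*k-.5,100+(v+.5)*k-.5))
Rz=cv2.Rodrigues(np.array([0,0,.0175]))[0]
def world(hx,hy,hz,a):
    L=cv2.Rodrigues(np.array([0,a,0],float))[0]@np.array([hx-.19,hy,hz+.05])
    return Rz@(L+[.19,0,-.05])+[.534,-.1085,.18]
def cast(px,hz,a):
    o,d=ray(t,*px);p0=world(0,0,hz,a);B=np.c_[world(1,0,hz,a)-p0,world(0,1,hz,a)-p0];n=np.cross(*B.T)
    return np.linalg.lstsq(B,o+d*(n@(p0-o))/(n@d)-p0,rcond=None)[0]
for a in(0,.05,.1):
  b=cast(T(237.5,150),.027,a)-cast(T(260,237),.027,a)
  h=cast(T(150,173),0,a)-cast(T(296,168),0,a); x=cast(T(150,173),0,a)-cast(T(151,231),0,a)
  ang=lambda v:np.degrees(np.arctan2(v[0],v[1]))
  print(a,'handle',round(ang(b)-ang(h),1),'bar',np.linalg.norm(b).round(4),'screws y,x',np.linalg.norm(h).round(4),np.linalg.norm(x).round(4))
E
```

```text
0 handle 78.8 bar 0.0864 screws y,x 0.1457 0.0579
0.05 handle 79.4 bar 0.0859 screws y,x 0.1442 0.0576
0.1 handle 80.1 bar 0.0855 screws y,x 0.1427 0.0575
```

```bash
python3 -c "
from workcell import bot
print(bot.get_state()['wrist_force']); print(bot.hand_in())"
```

```text
[ 0.4598354  -0.16063614  0.64409603]
the job is handed in; nothing more can be done
None
```

I unlatched the chest and handed the job in at about 14.5 s of robot time. I pressed the button with the closed fingertips (about 8 N) until the T-handle popped out. I then pushed the bar clockwise with one fingertip to its springy stop, at most about 10 N, and backed off clear.

What the last checks showed:
- **Handle:** it is out and turned, at about 79–80° in the top view after release. The wrist view gave 81–82° while I was still pressing on it.
- **Lid:** it is ajar, with the front edge visibly raised in the scene view. I could not pin down the lid angle: the apparent size of the housing suggests about 0.05–0.1 rad.
- **Bench:** comparing before and after pictures found no change at the beaker, wash bottle, timer or spatula. In the scene view, some differences overlap the tip box and reagent jar next to the raised lid; both look in place, but I did not measure them.
- **Camera disagreement:** the two camera views disagreed by 2–4 mm on positions. I averaged them and relied on felt contact for the final approach.

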